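# Lock a bare screen frame in the frame clamp

## Robot

A 6-joint arm with a two-finger parallel gripper is mounted at the origin on the work surface. World frame = base frame: x ahead of the robot, y to its left, z up, the work surface at z = 0. Lengths are in mm, angles in rad, forces in N, time in s.
With the tool pointing down it reaches from about 350 to 775 mm from the base axis. Payload 7.3 kg.
Tool frame: the origin (TCP) lies on the centre line of the jaws, within the pads' length; the fingertips stand 17 mm ahead of it and the grasp point (between the pads) lies 2 mm behind it; z points along the fingers, y is the line along which they close (so a half turn about z gives the same grasp; the last joint's range is limited). The gripper opens to 92 mm and grips with 3 to 60 N. Pads are 19 mm wide; open, the fingers measure 130 mm over their backs; the gripper's body (75 mm by 190 mm) begins 47 mm behind the grasp point.
Start: joints at [1.175, 0.342, 1.524, -0, 1.275, -0.146], TCP at [129.769, 508.727, 243.741] pointing down, gripper open.
Joint ranges: [-2.53, 2.53], [-0.77, 2.02], [0.04, 2.7], [-1, 4.14], [0.28, 2.66], [-3.11, 3.11]. Speed limits (rad/s): [2.57, 2.57, 3.14, 3.14, 3.14, 3.14].

## Interface

Orientations are given as [roll, pitch, yaw] about the fixed x, y, z axes, in that order (R = Rz(yaw) Ry(pitch) Rx(roll)).
In Python, from plant import bot gives the robot as it stands. The module is installed in compiled form; this text tells all that it offers.
- The arm moves only by the shell command python3 -m pendant 'ROWS'. ROWS is JSON, a list of rows, each a list of 3 entries, a list of its own where there are three numbers: the shift along the world's x, y, z as a fraction of full scale, then the turn, a rotation vector about the world's x, y, z as a fraction of full scale, then the opening, from -1 (shut) to 1 (fully open), so that 0 is half open. In form: [[[tx, ty, tz], [rx, ry, rz], claw], ...]. A call has exactly 10 rows; each row shifts and turns the commanded pose from where the row before left it; what a row does not reach is not made up. Full scale, the value 1, is 30 mm for a shift and 0.12 rad for a turn. A row lasts 1/12 s, in which the tool goes at most 41.7 mm and 7.16 degrees, less where a joint would pass 70% of its speed; a pose out of reach is approached as far as the arm can. A call with a number of a shift or a turn outside -1 to 1 is refused whole. A call with a gripper value outside its range is refused whole. The fingers move at their own pace and stop on an object; the grip force is fixed at half the most. Time passes only in rows, so rows that do not move let the fingers close, or fill a call up. It gives the time, the measured TCP pose, the force, the opening and the grip force at its end, in the units of the state.
- bot.get_obs(): the state, without advancing time (a new reading comes with each control period).
- bot.capture(name): name is "scene" or "top" or "wrist"; returns the picture (384x512x3 uint8, blue, green, red); there is no depth.
- bot.camera_params(name): a dict with "fovy" (degrees; the focal length in pixels is half the picture's height over the tangent of half this angle, whatever the lens; pixels are square), "cx", "cy" (the principal point, pixels), "camera_from_world" (4x4, takes a point from world to camera coordinates). Camera axes: x right, y down, z forward; pixel columns grow to the right and rows downward; lengths in mm; the calibration is good to about 2 mm. A picture is of the moment at which its call begins: read the wrist's pose just before it. camera_params takes no time and is no camera call; for the wrist camera it gives the pose at the moment of the call.
- bot.close_job(): hands the job in; it is judged then, once.
The state is a dict: "time": time; "joint_positions": joint angles; "dq": joint speeds; "tau": joint torques, N m; "tool_pos": TCP position; "tcp_rot": TCP orientation; "contact_force": force on the tool from outside, world axes, zero at the start; "moment": the same for the moment, N m; "grip_width": finger opening in mm; "finger_force": force on a finger pad.
Only numpy, scipy, OpenCV 4.12 (cv2) and the standard library are available. Lean on these libraries where they do the work, as an engineer would, in place of code of your own. Each camera call takes 0.05 s, during which the arm holds its last target. There are 200 camera calls.

## Task

The bare aluminium screen frame lies loose and askew on the clamp's bed. First push it flat across the bed, away from the robot, until it lies flush along the wooden side fence; then wind the handwheel clockwise (seen from above) so the jaw pushes the frame home against the end fence and nips it there, with the sprung pad pressed back about half-way: neither slack nor bottomed out. Let go of everything and leave the tubs, tools and other things around in place.

Things in the scene. Friction and masses are not known exactly. Their poses are not given: they have to be found in the camera images.
- clamp: Frame clamp fixed to the table (pose varies). Dark steel bed, x -130..+120, y -45..+245 mm, top 20 mm above the table. Origin on the table under the bed; its frame (used in all offsets here): z up, y = the way the jaw advances (to the robot's left), x = away from the robot to the side fence. A frame seated in the fences' corner has its centre at x +25, y +160 mm.
- corner (a point): Inner corner of the two plain wooden fences on the bed, clamp x +100, y +220 mm, 20 mm above the table; fences are 14 mm high. The side fence runs from it along clamp -y (180 mm long, its face looks to -x, the robot), the end fence along -x (its face looks to -y, the jaw).
- wheel_axis (a point): Point on the handwheel's vertical axis at the rim's height, clamp x 0, y -110 mm, 80 mm above the table, over the blue gearbox. Black rim 133 mm across, its top 87 mm above the table.
- frame_mid (a point): Centre (half-way up) of the loose screen frame: open rectangle of 20 x 20 mm aluminium tube, 150 mm along its x, 120 along its y, 20 high, empty in the middle, 0.2 to 0.42 kg. It lies flat on the bed (this point 30 mm above the table), starting up to 0.15 rad askew to the clamp and with its middle 30 to 55 mm short of its place at the side fence.
- handle_mid (a point): Middle (half-way up) of the handwheel's upright black crank handle: a freely spinning round grip 19 mm across, 48 mm tall, its centre line 48 mm from the wheel's axis, from 88 to 136 mm above the table (this point at 114 mm).
- wheel (a joint): Turn of the handwheel, rad; grows as it is wound clockwise seen from above, 40 mm of jaw travel per turn (6.37 mm per rad). Stiff enough (about 4 N at the handle) to stay where it is left, also under the pad's spring; winding against the spring needs up to about 7 N.
- jaw (a joint): Advance of the grey jaw slide along clamp +y, m: 0 is fully back (pad face at clamp y = 20 mm), at most 0.095. The jaw is driven by the handwheel through a rack. Starts between 0 and 0.025.
- pad (a joint): How far the jaw's black sprung pad is pressed back, m: 0 slack, 0.012 bottomed out on the jaw (the gap behind the pad is then gone). Spring 3 N at first, then 1.5 N per mm. Dragging the frame along the bed presses it less than 1.5 mm; once the frame meets the end fence (pad face at clamp y = 100 mm) jaw = 0.080 + pad.
- pad_face (a point): Centre of the pad's front face (90 mm wide, 22 mm high, facing clamp +y), at clamp x = +20 mm, 35 mm above the table.
- tub_a: bystander: open white ink tub, 90 mm across, 75 high, on the table beyond the clamp; origin at the centre of its underside
- tub_b: bystander: open white ink tub, 80 mm across, 65 high, on the table near the handwheel; origin at the centre of its underside
- tape: bystander: roll of paper tape lying flat, 90 mm across, 25 high, near the handwheel on the robot's side; origin at the centre of its underside
- jar: bystander: closed glass jar, 60 mm across, 70 high, beyond the clamp; origin at the centre of its underside
- spatula: bystander: green ink spatula lying on the table on the robot's right
- squeegee: bystander: wooden squeegee 220 mm long, 56 high, standing on its blade on the robot's left; origin at the centre of its underside
- flask: bystander: green bottle, 60 mm across, 170 high, on the robot's right; origin at the centre of its underside
- brush: bystander: brush lying on the table on the robot's left
Not all that is in view belongs to the job. There is more than one size of the part that bears frame_mid; the job needs the larger.

How it is judged:
By the outcome, as a careful person would: the job done as asked, in the order asked, and still so for the second after the job is handed in, with the robot touching nothing.
It also fails if it takes over 64 s, if anything falls off the work surface, if the arm or the gripper's body presses on something with over 40 N, if the wrist force passes 120 N, or if a joint passes its speed limit or range.

## Working session

There is one attempt and no reset: what is moved stays moved. The work goes in short steps, Python scripts to look and compute and a shell command to move; the robot and the scene stay as the last step left them, time stands still between calls to the robot, and variables do not carry over. Pictures are saved under pics/ and viewed, at most 10 in all, crops included, and the job is handed in when it is done.

```bash
mkdir -p pics
python3 - <<'E'
from plant import bot
import cv2
o=bot.get_obs();print(o)
for n in ("scene","top"):
    cv2.imwrite(f"pics/{n}0.png",bot.capture(n));p=bot.camera_params(n);print(n,p)
E
```

```text
{'time': 0.0, 'joint_positions': array([ 1.17498895e+00,  3.42754100e-01,  1.52505157e+00,  9.03143438e-06,
        1.27535933e+00, -1.46057500e-01]), 'dq': array([ 0.00115796,  0.00109955,  0.00131662, -0.00039387, -0.00092101,
        0.00040579]), 'tau': array([ 2.13301231e-03, -4.31249821e+01, -2.44223750e+01,  7.18952995e-02,
        5.58874710e-02, -1.19446186e-04]), 'tool_pos': array([129.6151514 , 508.35162757, 243.01658375]), 'tcp_rot': array([-3.14003830e+00, -2.37382698e-04,  2.89183996e+00]), 'contact_force': array([-0.31043851,  0.83880415,  0.47794571]), 'moment': array([0.01832895, 0.0100608 , 0.00129759]), 'finger_force': 0.0, 'grip_width': 91.47064632802177}
scene {'fovy': 57.29704119068694, 'cx': 248.50686064572898, 'cy': 191.8822309928899, 'camera_from_world': array([[ 7.93067960e-01,  6.09075396e-01, -8.38880691e-03,
        -4.54331323e+02],
       [ 4.36846118e-01, -5.78300534e-01, -6.89009406e-01,
        -1.50641740e+02],
       [-4.24509928e-01,  5.42766666e-01, -7.24703847e-01,
         1.35229583e+03],
       [ 0.00000000e+00,  0.00000000e+00,  0.00000000e+00,
         1.00000000e+00]])}
top {'fovy': 53.99307618220469, 'cx': 252.95294649649455, 'cy': 186.40299049521428, 'camera_from_world': array([[ 1.00754381e-01, -9.94901992e-01, -4.31049033e-03,
        -2.41033607e+01],
       [-9.72504465e-01, -9.75700034e-02, -2.11459592e-01,
         5.80208518e+02],
       [ 2.09960995e-01,  2.54974514e-02, -9.77377236e-01,
         1.06403444e+03],
       [ 0.00000000e+00,  0.00000000e+00,  0.00000000e+00,
         1.00000000e+00]])}
```

View pics/top0.png

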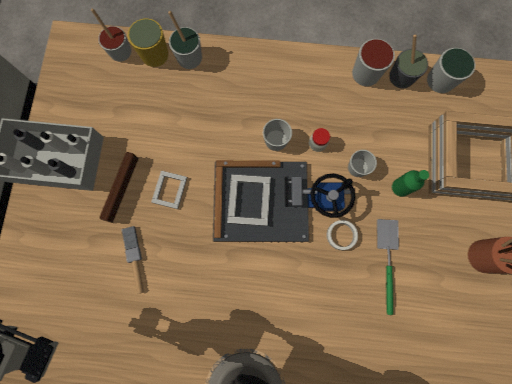

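View pics/scene0.png

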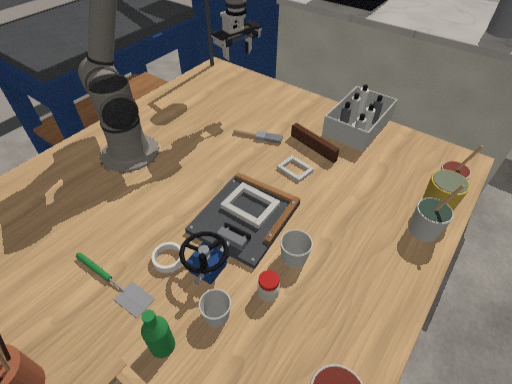

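The top view shows the bed at about (215–312, 162–242) px, the frame in it, the wheel at about (333, 195), and the wooden fences on the far and left sides. I'll enlarge this to get exact points.

Run:
```python
import cv2
i=cv2.imread("pics/top0.png")[150:255,205:365]
cv2.imwrite("pics/top0c.png",cv2.resize(i,None,fx=5,fy=5,interpolation=cv2.INTER_CUBIC))
```

```text
(no output)
```

View pics/top0c.png

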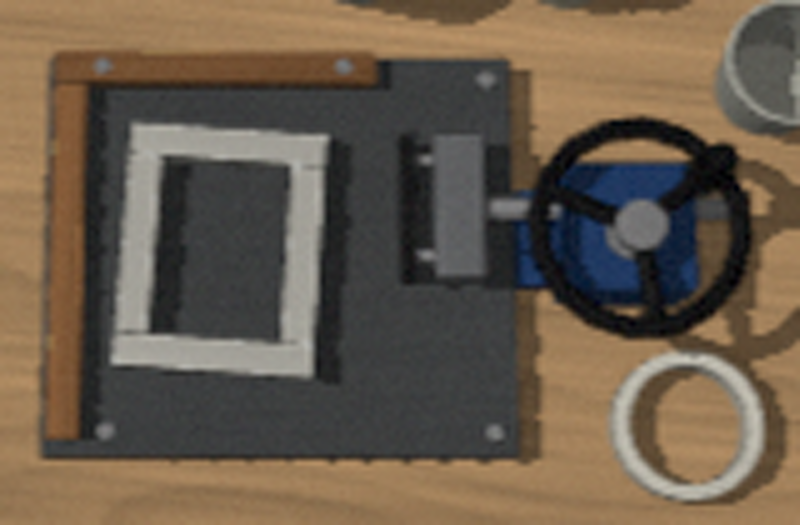

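```bash
cat > h.py <<'E'
import numpy as np,cv2
from plant import bot
from scipy.optimize import least_squares
def ray(n,u,v,z,p=None):
    p=p or bot.camera_params(n);T=p["camera_from_world"];f=192/np.tan(np.radians(p["fovy"]/2))
    R=T[:3,:3];c=-R.T@T[:3,3];d=R.T@np.array([(u-p["cx"])/f,(v-p["cy"])/f,1])
    return (c+d*(z-c[2])/d[2])[:2]
def proj(n,P,p=None):
    p=p or bot.camera_params(n);T=p["camera_from_world"];f=192/np.tan(np.radians(p["fovy"]/2))
    q=T[:3,:3]@np.asarray(P,float)+T[:3,3];return np.array([p["cx"]+f*q[0]/q[2],p["cy"]+f*q[1]/q[2]])
E
cat > m.py <<'E'
from h import *
C=lambda x,y:(204.6+x/5,149.6+y/5)
pts=[((53,60),20,(120,245)),((509,60),20,(120,-45)),((520,458),20,(-130,-45)),((42,456),20,(-130,245)),((640.5,227.5),80,(0,-110))]
W=np.array([ray("top",*C(*a),z) for a,z,b in pts]);B=np.array([b for *_,b in pts],float)
def tf(q,b):
    c,s=np.cos(q[2]),np.sin(q[2]);return np.asarray(b,float)@np.array([[c,s],[-s,c]])+q[:2]
s=least_squares(lambda q:(tf(q,B)-W).ravel(),[500,0,0]);q=s.x
print("clamp",q,"res",(tf(q,B)-W).round(1).tolist())
inv=lambda w:(np.asarray(w)-q[:2])@np.array([[np.cos(q[2]),-np.sin(q[2])],[np.sin(q[2]),np.cos(q[2])]])
F=np.array([ray("top",*C(*a),40) for a in [(132,123),(329,136),(313,377),(110,364)]])
f=inv(F);print("frame corners clamp",f.round(1).tolist(),"mid",f.mean(0),"world",F.mean(0),"sides",np.linalg.norm(f-np.roll(f,1,0),axis=1), "angle",np.arctan2(*( (f[0]-f[3])[::-1])))
for a,z in [((718,158),136),((700,185),90)]:
    w=ray("top",*C(*a),z);i=inv(w);print("handle",w,i,np.hypot(i[0],i[1]+110))
for n,b in [("wheel",(0,-110)),("corner",(100,220)),("pad0",(20,20))]:print(n,tf(q,b))
for n,a,z in [("padface edge",(403,135),46),("padface e2",(403,283),46),("tub_b",(790,65),65),("tape",(688,425),25)]: print(n,inv(ray("top",*C(*a),z)))
E
python3 m.py
```

```text
clamp [ 5.62122187e+02 -9.19285416e+01  9.80023781e-02] res [[1.2, 2.0], [1.1, -1.1], [-0.6, -1.4], [-1.3, 1.1], [-0.3, -0.7]]
frame corners clamp [[72.8, 191.4], [64.8, 70.6], [-83.0, 81.1], [-75.6, 202.3]] mid [ -5.25244254 136.35084275] world [543.55362062  43.25410827] sides [148.74763863 121.13296138 148.21704857 121.43192845] angle -0.07323436767042722
handle [ 605.13854152 -230.83563505] [  29.21850086 -142.449523  ] 43.66568830209568
handle [ 599.70902148 -231.78753801] [  23.72189427 -142.86560384] 40.53240905219965
wheel [ 572.88520016 -201.40071861]
corner [640.1163208  136.80037012]
pad0 [580.06930738 -70.06759787]
padface edge [64.05478843 25.71875889]
padface e2 [-27.19566619  27.10230628]
tub_b [ 103.3190586  -206.79113795]
tape [-109.66233608 -144.35917439]
```

Estimates agree with the given sizes (frame 148.5 x 121, residuals under 2 mm). Clamp is at (562, −92) with yaw 0.098. The frame middle is about 30 mm short and −0.073 rad askew. I'll move to a standoff on the robot's side of it.

```bash
R='[[0.515,-0.79,0],[0,0,0.145],0.4]'
python3 -m pendant '[[[0.515,-0.79,0],[0,0,0.145],0.4],[[0.515,-0.79,0],[0,0,0.145],0.4],[[0.515,-0.79,0],[0,0,0.145],0.4],[[0.515,-0.79,0],[0,0,0.145],0.4],[[0.515,-0.79,0],[0,0,0.145],0.4],[[0.515,-0.79,0],[0,0,0.145],0.4],[[0.515,-0.79,0],[0,0,0.145],0.4],[[0.515,-0.79,0],[0,0,0.145],0.4],[[0.515,-0.79,0],[0,0,0.145],0.4],[[0.515,-0.79,0],[0,0,0.145],0.4]]'
python3 -m pendant '[[[0.515,-0.79,0],[0,0,0.145],0.4],[[0.515,-0.79,0],[0,0,0.145],0.4],[[0.515,-0.79,0],[0,0,0.145],0.4],[[0.515,-0.79,0],[0,0,0.145],0.4],[[0.515,-0.79,0],[0,0,0.145],0.4],[[0.515,-0.79,0],[0,0,0.145],0.4],[[0.515,-0.79,0],[0,0,0.145],0.4],[[0.515,-0.79,0],[0,0,0.145],0.4],[[0.515,-0.79,0],[0,0,0.145],0.4],[[0.515,-0.79,0],[0,0,0.145],0.4]]'
```

```text
time: 0.93
tool_pos: [284.5, 270.4, 243.6]
tcp_rot: [-3.141, -0.0, 3.067]
contact_force: [0.3, -0.2, -0.4]
grip_width: 64.2
finger_force: 0.0
time: 1.77
tool_pos: [439.1, 33.4, 243.5]
tcp_rot: [3.141, -0.001, -3.043]
contact_force: [0.5, 0.3, 0.0]
grip_width: 64.2
finger_force: 0.0
```

```bash
python3 -m pendant '[[[0,0,-0.8],[0,0,0],0.4],[[0,0,-0.8],[0,0,0],0.4],[[0,0,-0.8],[0,0,0],0.4],[[0,0,-0.8],[0,0,0],0.4],[[0,0,-0.8],[0,0,0],0.4],[[0,0,-0.8],[0,0,0],0.4],[[0,0,-0.8],[0,0,0],0.4],[[0,0,-0.6],[0,0,0],0.4],[[0,0,-0.4],[0,0,0],0.4],[[0,0,0],[0,0,0],0.4]]'
python3 - <<'E'
from plant import bot
import cv2
cv2.imwrite("pics/top1.png",cv2.resize(bot.capture("top")[140:260,185:365],None,fx=4,fy=4,interpolation=cv2.INTER_CUBIC))
print(bot.get_obs()["tool_pos"])
E
```

```text
time: 2.6
tool_pos: [437.0, 34.8, 43.5]
tcp_rot: [3.14, -0.005, -3.044]
contact_force: [-0.6, 0.2, -0.4]
grip_width: 64.3
finger_force: 0.0
[437.80193321  34.78826322  44.72136601]
```

View pics/top1.png

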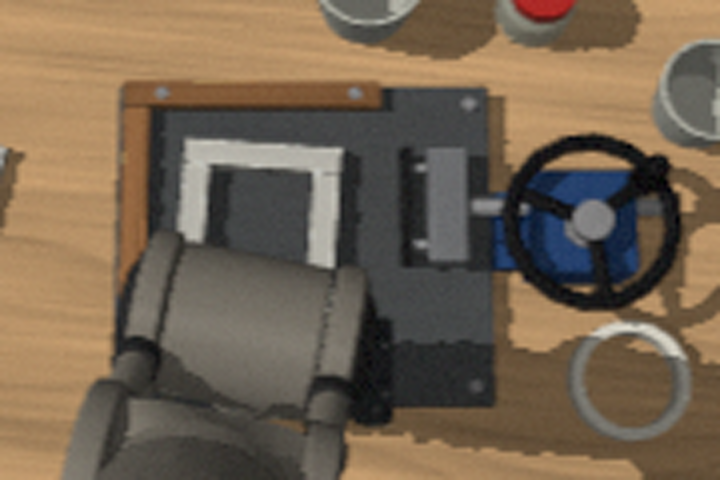

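The gripper stands behind the near rail and the frame is untouched (far rail at about row 150 in the crop). I'll push now.

```bash
python3 -m pendant '[[[0.14,0.014,0],[0,0,0],0.4],[[0.14,0.014,0],[0,0,0],0.4],[[0.14,0.014,0],[0,0,0],0.4],[[0.14,0.014,0],[0,0,0],0.4],[[0.14,0.014,0],[0,0,0],0.4],[[0.14,0.014,0],[0,0,0],0.4],[[0.14,0.014,0],[0,0,0],0.4],[[0.14,0.014,0],[0,0,0],0.4],[[0.14,0.014,0],[0,0,0],0.4],[[0.14,0.014,0],[0,0,0],0.4]]'
python3 -m pendant '[[[0.05,0.005,0],[0,0,0],0.4],[[0.05,0.005,0],[0,0,0],0.4],[[0.04,0.004,0],[0,0,0],0.4],[[0.04,0.004,0],[0,0,0],0.4],[[0,0,0],[0,0,0],0.4],[[0,0,0],[0,0,0],0.4],[[0,0,0],[0,0,0],0.4],[[0,0,0],[0,0,0],0.4],[[0,0,0],[0,0,0],0.4],[[0,0,0],[0,0,0],0.4]]'
```

```text
time: 3.48
tool_pos: [480.9, 39.1, 45.7]
tcp_rot: [3.141, -0.001, -3.043]
contact_force: [-3.2, -0.7, 2.9]
grip_width: 64.2
finger_force: 1.5
time: 4.32
tool_pos: [486.5, 39.4, 45.9]
tcp_rot: [-3.142, 0.001, -3.043]
contact_force: [-0.1, -0.2, -0.6]
grip_width: 64.1
finger_force: 0.0
```

```bash
python3 -m pendant '[[[0.04,0.004,0],[0,0,0],0.4],[[0.04,0.004,0],[0,0,0],0.4],[[0.04,0.004,0],[0,0,0],0.4],[[0,0,0],[0,0,0],0.4],[[0,0,0],[0,0,0],0.4],[[0,0,0],[0,0,0],0.4],[[0,0,0],[0,0,0],0.4],[[0,0,0],[0,0,0],0.4],[[0,0,0],[0,0,0],0.4],[[0,0,0],[0,0,0],0.4]]'
python3 -m pendant '[[[0.04,0.004,0],[0,0,0],0.4],[[0.04,0.004,0],[0,0,0],0.4],[[0,0,0],[0,0,0],0.4],[[0,0,0],[0,0,0],0.4],[[0,0,0],[0,0,0],0.4],[[0,0,0],[0,0,0],0.4],[[0,0,0],[0,0,0],0.4],[[0,0,0],[0,0,0],0.4],[[0,0,0],[0,0,0],0.4],[[0,0,0],[0,0,0],0.4]]'
```

```text
time: 5.15
tool_pos: [489.9, 39.8, 45.7]
tcp_rot: [3.142, 0.0, -3.043]
contact_force: [-0.0, 1.1, -1.2]
grip_width: 64.6
finger_force: 0.4
time: 5.98
tool_pos: [490.0, 39.9, 45.5]
tcp_rot: [3.141, -0.005, -3.043]
contact_force: [-8.6, -1.9, 5.2]
grip_width: 64.0
finger_force: 4.1
```

```bash
python3 -m pendant '[[[0.04,0.004,0],[0,0,0],0.4],[[0.04,0.004,0],[0,0,0],0.4],[[0,0,0],[0,0,0],0.4],[[0,0,0],[0,0,0],0.4],[[0,0,0],[0,0,0],0.4],[[0,0,0],[0,0,0],0.4],[[0,0,0],[0,0,0],0.4],[[0,0,0],[0,0,0],0.4],[[0,0,0],[0,0,0],0.4],[[0,0,0],[0,0,0],0.4]]'
python3 - <<'E'
from plant import bot
import cv2
cv2.imwrite("pics/top2.png",cv2.resize(bot.capture("top")[140:260,185:365],None,fx=4,fy=4,interpolation=cv2.INTER_CUBIC))
o=bot.get_obs();print(o["contact_force"],o["moment"])
E
```

```text
time: 6.82
tool_pos: [490.1, 40.0, 45.2]
tcp_rot: [3.141, -0.01, -3.043]
contact_force: [-14.5, -3.4, 9.6]
grip_width: 63.7
finger_force: 7.6
[-14.67711165  -3.72817606   9.97619892] [-0.60501916  2.41481029 -0.05650877]
```

View pics/top2.png

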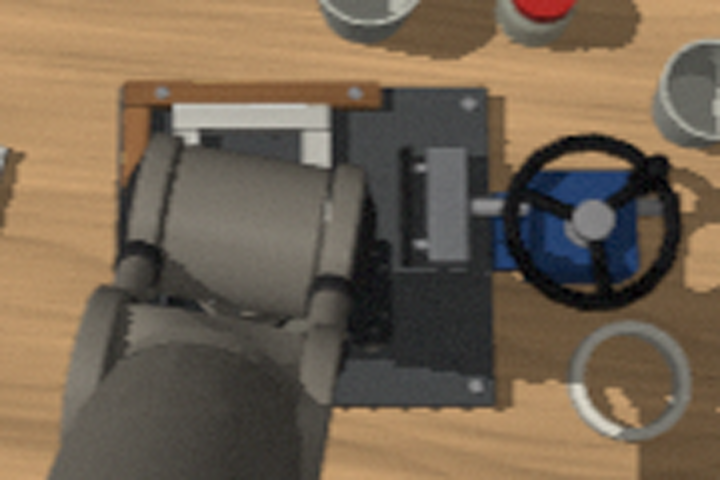

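The frame's far rail is flush along the side fence (crop row ~104, columns 172–330). I'll back off, rise, and swing over the handle with the fingers turned 90°.

```bash
python3 -m pendant '[[[-0.3,-0.03,0],[0,0,0],0.4],[[-0.4,-0.04,0],[0,0,0],0.4],[[0,0,0.8],[0,0,0],0.4],[[0,0,1],[0,0,0],0.4],[[0,0,1],[0,0,0],0.4],[[0,0,1],[0,0,0],0.4],[[0,0,1],[0,0,0],0.4],[[0,0,0.4],[0,0,-1],0.4],[[0,0,0],[0,0,-1],0.4],[[0,0,0],[0,0,-1],0.4]]'
python3 -m pendant '[[[0.46,-0.907,0],[0,0,-1],0.4],[[0.46,-0.907,0],[0,0,-1],0.4],[[0.46,-0.907,0],[0,0,-1],0.4],[[0.46,-0.907,0],[0,0,-1],0.4],[[0.46,-0.907,0],[0,0,-1],0.4],[[0.46,-0.907,0],[0,0,-1],0.4],[[0.46,-0.907,0],[0,0,-1],0.4],[[0.46,-0.907,0],[0,0,-1],0.4],[[0.46,-0.907,0],[0,0,-1],0.4],[[0.46,-0.907,0],[0,0,-1],0.4]]'
python3 - <<'E'
from h import *
print("flask top",ray("top",423,174,170),"base-ish",ray("top",405,187,60))
print(bot.get_obs()["tool_pos"]); p=bot.camera_params("wrist"); im=bot.capture("wrist"); np.save("w0.npy",p["camera_from_world"])
print({k:p[k] for k in("fovy","cx","cy")})
cv2.imwrite("pics/w0.png",im)
for z in(88,136):print(proj("wrist",(608.3,-233.8,z),p))
print("axis",proj("wrist",(572.9,-201.4,80),p))
E
```

```text
time: 7.7
tool_pos: [474.6, 38.1, 203.3]
tcp_rot: [3.141, 0.005, 2.874]
contact_force: [0.4, -0.6, -0.1]
grip_width: 64.4
finger_force: 0.0
time: 8.53
tool_pos: [612.4, -235.5, 201.8]
tcp_rot: [3.14, 0.001, 1.674]
contact_force: [0.7, 0.9, 0.8]
grip_width: 64.5
finger_force: 0.0
flask top [ 636.67163772 -423.4141985 ] base-ish [ 623.65010248 -417.80004698]
[ 612.38710735 -235.53454559  201.82080353]
{'fovy': 66.85357261654322, 'cx': 253.87182243404436, 'cy': 191.87094125465157}
[248.39204981 191.93850385]
[247.31735658 209.60195566]
axis [213.02124004 151.30633066]
```

View pics/w0.png

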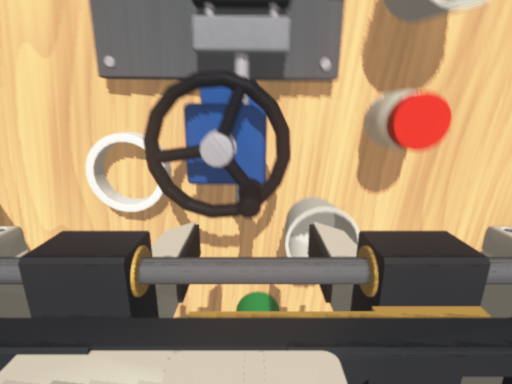

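The wrist view shows the rim centred at about (217.5, 144), and the handle from base (251, 188) to top (249.5, 205), close to the prediction.

Run:
```python
from h import *
a=ray("wrist",217.5,144,82);h=ray("wrist",249.5,204.5,136);h2=ray("wrist",250.5,188,88)
print(a,h,h2)
for c in (a,np.array([572.9,-201.4])):
  for x in (h,h2):d=x-c;print(np.hypot(*d),np.arctan2(d[1],d[0]))
```

```text
[ 578.89718229 -199.34575493] [ 611.16395732 -234.83109018] [ 611.55554194 -235.32265551]
47.96200359568844 -0.8328674207539081
48.58915342983977 -0.8337109191920327
50.811103316703836 -0.7180913250862502
51.429538980559784 -0.7202795070420833
```

```bash
python3 -m pendant '[[[-0.05,0.03,-0.5],[0,0,0],0],[[0,0,-0.6],[0,0,0],0],[[0,0,-0.6],[0,0,0],0],[[0,0,-0.6],[0,0,0],0],[[0,0,-0.4],[0,0,0],0],[[0,0,-0.2],[0,0,0],0],[[0,0,0],[0,0,0],-1],[[0,0,0],[0,0,0],-1],[[0,0,0],[0,0,0],-1],[[0,0,0],[0,0,0],-1]]'
python3 -m pendant '[[[0,0,0],[0,0,0],-1],[[0,0,0],[0,0,0],-1],[[0,0,0],[0,0,0],-1],[[0,0,0],[0,0,0],-1],[[0,0,0],[0,0,0],-1],[[0,0,0],[0,0,0],-1],[[0,0,0],[0,0,0],-1],[[0,0,0],[0,0,0],-1],[[0,0,0],[0,0,0],-1],[[0,0,0],[0,0,0],-1]]'
```

```text
time: 9.42
tool_pos: [610.7, -233.3, 116.0]
tcp_rot: [3.14, 0.001, 1.68]
contact_force: [-0.3, -0.3, 0.0]
grip_width: 23.8
finger_force: 0.0
time: 10.25
tool_pos: [609.6, -233.1, 115.8]
tcp_rot: [-3.141, 0.0, 1.68]
contact_force: [-5.4, 0.3, 6.0]
grip_width: 17.3
finger_force: 30.0
```

Gripped (30 N, little side force). The first 54° of clockwise winding is to check the forces.

```bash
python3 -m pendant '[[[-0.203,-0.147,0],[0,0,0],-1],[[-0.203,-0.147,0],[0,0,0],-1],[[-0.238,-0.078,0],[0,0,0],-1],[[-0.238,-0.078,0],[0,0,0],-1],[[-0.25,0,0],[0,0,0],-1],[[-0.25,0,0],[0,0,0],-1],[[0,0,0],[0,0,0],-1],[[0,0,0],[0,0,0],-1],[[0,0,0],[0,0,0],-1],[[0,0,0],[0,0,0],-1]]'
```

```text
time: 11.08
tool_pos: [567.5, -247.3, 115.7]
tcp_rot: [-3.141, 0.001, 1.679]
contact_force: [-2.6, 0.6, 8.9]
grip_width: 17.3
finger_force: 30.0
```

```bash
python3 -m pendant '[[[-0.476,0.155,0],[0,0,0],-1],[[-0.405,0.294,0],[0,0,0],-1],[[-0.294,0.405,0],[0,0,0],-1],[[-0.155,0.476,0],[0,0,0],-1],[[0,0.501,0],[0,0,0],-1],[[0,0,0],[0,0,0],-1],[[0,0,0],[0,0,0],-1],[[0,0,0],[0,0,0],-1],[[0,0,0],[0,0,0],-1],[[0,0,0],[0,0,0],-1]]'
```

```text
time: 11.92
tool_pos: [527.7, -191.1, 115.7]
tcp_rot: [-3.141, -0.001, 1.68]
contact_force: [-1.7, 4.1, 12.1]
grip_width: 17.3
finger_force: 30.0
```

```bash
python3 -m pendant '[[[0.155,0.476,0],[0,0,0],-1],[[0.294,0.405,0],[0,0,0],-1],[[0.405,0.294,0],[0,0,0],-1],[[0.476,0.155,0],[0,0,0],-1],[[0.501,0,0],[0,0,0],-1],[[0.476,-0.155,0],[0,0,0],-1],[[0.405,-0.294,0],[0,0,0],-1],[[0.294,-0.405,0],[0,0,0],-1],[[0.155,-0.476,0],[0,0,0],-1],[[0,-0.501,0],[0,0,0],-1]]'
```

```text
time: 12.75
tool_pos: [622.7, -206.3, 115.7]
tcp_rot: [-3.14, -0.002, 1.68]
contact_force: [-6.7, 6.5, 14.2]
grip_width: 17.3
finger_force: 30.0
```

```bash
python3 -m pendant '[[[-0.155,-0.476,0],[0,0,0],-1],[[-0.294,-0.405,0],[0,0,0],-1],[[-0.405,-0.294,0],[0,0,0],-1],[[-0.476,-0.155,0],[0,0,0],-1],[[-0.501,0,0],[0,0,0],-1],[[-0.476,0.155,0],[0,0,0],-1],[[-0.405,0.294,0],[0,0,0],-1],[[-0.294,0.405,0],[0,0,0],-1],[[-0.155,0.476,0],[0,0,0],-1],[[0,0.501,0],[0,0,0],-1]]'
python3 - <<'E'
from h import *
cv2.imwrite("pics/top3.png",cv2.resize(bot.capture("top")[140:260,185:365],None,fx=4,fy=4,interpolation=cv2.INTER_CUBIC))
E
```

```text
time: 13.58
tool_pos: [527.2, -193.3, 115.8]
tcp_rot: [-3.141, 0.003, 1.679]
contact_force: [3.1, -5.1, 5.0]
grip_width: 17.6
finger_force: 30.0
```

View pics/top3.png

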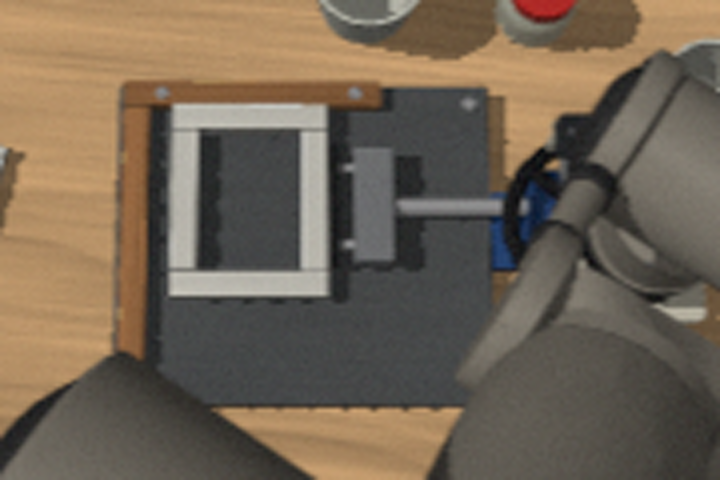

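The frame is square and flush, and the pad is just reaching it (pad edge ~column 335, frame edge 330). About 18 mm remain to the end fence. Ten more steps.

```bash
python3 -m pendant '[[[0.155,0.476,0],[0,0,0],-1],[[0.294,0.405,0],[0,0,0],-1],[[0.405,0.294,0],[0,0,0],-1],[[0.476,0.155,0],[0,0,0],-1],[[0.501,0,0],[0,0,0],-1],[[0.476,-0.155,0],[0,0,0],-1],[[0.405,-0.294,0],[0,0,0],-1],[[0.294,-0.405,0],[0,0,0],-1],[[0.155,-0.476,0],[0,0,0],-1],[[0,-0.501,0],[0,0,0],-1]]'
python3 - <<'E'
from h import *
cv2.imwrite("pics/top4.png",cv2.resize(bot.capture("top")[160:230,205:315],None,fx=7,fy=7,interpolation=cv2.INTER_CUBIC))
E
```

```text
time: 14.47
tool_pos: [622.7, -206.1, 115.7]
tcp_rot: [-3.14, -0.002, 1.681]
contact_force: [-6.1, 7.4, 14.3]
grip_width: 17.2
finger_force: 30.0
```

View pics/top4.png

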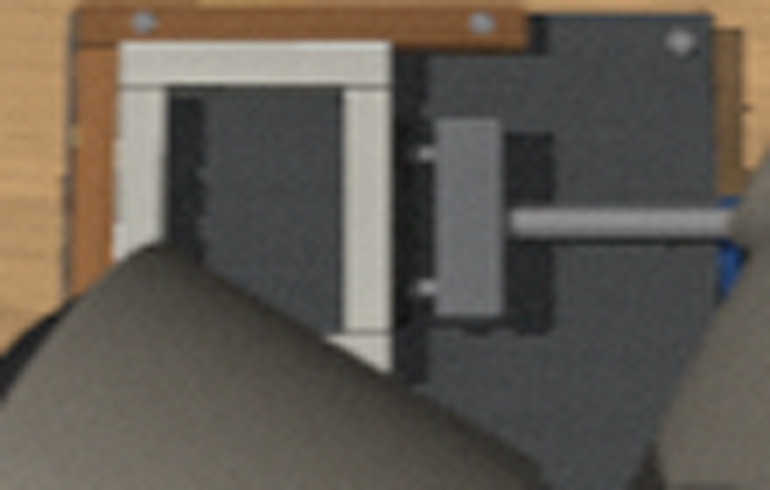

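```bash
cat >> m.py <<'E'
print('----')
D=lambda x,y:(204.57+x/7,159.57+y/7)
print("frame edge now",inv(ray("top",*D(392,200),40)), "frame left", inv(ray("top",*D(119,160),40)),"far",inv(ray("top",*D(250,41),40)))
for z in (46,52):
  print(z,"grey now",inv(ray("top",*D(436,217),z)),"grey0",inv(ray("top",*C(434,207),z)),"pad0",inv(ray("top",*C(403,209),z)))
E
python3 m.py | sed -n '/----/,$p'
python3 - <<'E'
import cv2,numpy as np
a=cv2.imread('pics/top0.png',0)[176:206,280:310].astype(float).mean(0)
print(a.round().tolist())
from plant import bot
i=bot.capture("top");g=cv2.cvtColor(i,cv2.COLOR_BGR2GRAY).astype(float)
print(g[180:203,250:282].mean(0).round().tolist())
E
```

```text
----
frame edge now [ 29.22603114 100.71947581] frame left [ 46.8330145  219.85380793] far [100.72618122 163.20126128]
46 grey now [20.48973643 81.82076342] grey0 [19.31480893  7.66898497] pad0 [18.04317255 26.41639105]
52 grey now [19.26049965 82.01719082] grey0 [18.09188586  8.26388154] pad0 [16.82708287 26.91054474]
[60.0, 61.0, 61.0, 61.0, 51.0, 33.0, 25.0, 27.0, 37.0, 47.0, 50.0, 63.0, 87.0, 96.0, 93.0, 93.0, 93.0, 92.0, 92.0, 92.0, 92.0, 74.0, 46.0, 46.0, 48.0, 49.0, 48.0, 55.0, 59.0, 64.0]
[70.0, 69.0, 69.0, 70.0, 142.0, 176.0, 177.0, 178.0, 178.0, 178.0, 130.0, 43.0, 30.0, 33.0, 42.0, 54.0, 75.0, 99.0, 109.0, 107.0, 107.0, 106.0, 107.0, 106.0, 106.0, 106.0, 80.0, 48.0, 52.0, 55.0, 56.0, 56.0]
```

Frame seated (edges at clamp y 100.7/219.9 and x 100.7, as they should be). Sub-pixel edges suggest the pad is pressed 1–4 mm so far. I'll wind one more step (2 mm), release, and look closely.

```bash
python3 -m pendant '[[[-0.078,-0.238,0],[0,0,0],-1],[[-0.078,-0.238,0],[0,0,0],-1],[[0,0,0],[0,0,0],-1],[[0,0,0],[0,0,0],-1],[[0,0,0],[0,0,0],-1],[[0,0,0],[0,0,0],-1],[[0,0,0],[0,0,0],-0.1],[[0,0,0],[0,0,-0],-0.1],[[0,0,0],[0,0,0],-0.1],[[0,0,0],[0,0,0],-0.1]]'
python3 -m pendant '[[[0,0,0.3],[0,0,0],-0.1],[[0,0,0.8],[0,0,0],-0.1],[[0,0,1],[0,0,0],-0.1],[[0,0,0.5],[0,0,0],-0.1],[[0,0,0],[0,0,0],-0.1],[[0,0,0],[0,0,0],-0.1],[[0,0,0],[0,0,0],-0.1],[[0,0,0],[0,0,0],-0.1],[[0,0,0],[0,0,0],-0.1],[[0,0,0],[0,0,0],-0.1]]'
python3 - <<'E'
from h import *
T=bot.camera_params("wrist")["camera_from_world"];print(-T[:3,:3].T@T[:3,3]-bot.get_obs()["tool_pos"],T[2,:3])
E
```

```text
time: 15.4
tool_pos: [618.1, -220.9, 114.0]
tcp_rot: [-3.14, -0.001, 1.68]
contact_force: [0.3, -0.2, -0.4]
grip_width: 39.1
finger_force: 0.0
time: 16.23
tool_pos: [618.5, -220.7, 191.6]
tcp_rot: [-3.14, -0.001, 1.68]
contact_force: [0.3, 0.1, -0.4]
grip_width: 41.1
finger_force: 0.0
[ -7.00510497  74.84556376 140.81005601] [ 0.02840707 -0.27334244 -0.96149724]
```

```bash
python3 -m pendant '[[[-0.214,0.81,0],[0,0,0],-0.1],[[-0.214,0.81,0],[0,0,0],-0.1],[[-0.214,0.81,0],[0,0,0],-0.1],[[-0.214,0.81,0],[0,0,0],-0.1],[[-0.214,0.81,0],[0,0,0],-0.1],[[-0.214,0.81,0],[0,0,0],-0.1],[[0,0,-0.9],[0,0,0],-0.1],[[0,0,-0.9],[0,0,0],-0.1],[[0,0,-0.6],[0,0,0],-0.1],[[0,0,0],[0,0,0],-0.1]]'
python3 - <<'E'
from h import *
p=bot.camera_params("wrist");im=bot.capture("wrist");cv2.imwrite("w1full.png",im)
q=[562.12,-91.93,.098];c,s=np.cos(q[2]),np.sin(q[2])
W=lambda x,y,z:(q[0]+c*x-s*y,q[1]+s*x+c*y,z)
a=proj("wrist",W(20,90,46),p);print(a)
u,v=[int(round(t)) for t in a];u0,v0=max(u-75,0),max(v-55,0)
print(u0,v0,"frame edge y=100",proj("wrist",W(20,100,40),p),"y=80 z46",proj("wrist",W(20,80,46),p))
cv2.imwrite("pics/w1.png",cv2.resize(im[v0:v0+110,u0:u0+150],None,fx=5,fy=5,interpolation=cv2.INTER_CUBIC))
E
```

```text
time: 17.07
tool_pos: [577.8, -74.2, 116.6]
tcp_rot: [-3.134, -0.003, 1.68]
contact_force: [-0.5, 0.9, -0.6]
grip_width: 41.6
finger_force: 0.0
[258.2978922  110.86914536]
183 56 frame edge y=100 [258.46177614  96.22311326] y=80 z46 [258.07395865 125.49338003]
```

View pics/w1.png

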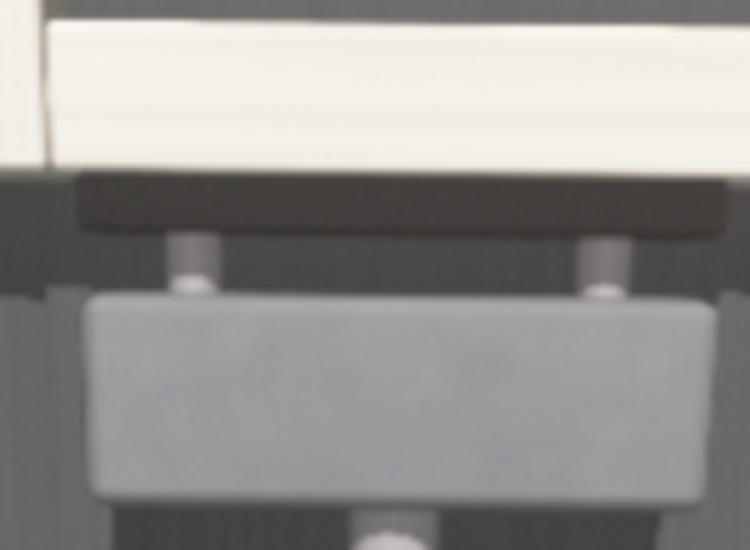

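The close view shows the pad 8.3 mm thick against the frame. The gap behind it (crop rows 234–298) is 8.9 mm at 7.19 px/mm, so the pad is pressed about 3.1 mm and needs about 3 mm more, or 27°. I'll go back to the handle.

```bash
python3 -m pendant '[[[0,0,0.7],[0,0,0],-0.1],[[0,0,0.9],[0,0,0],-0.1],[[0,0,0.9],[0,0,0],-0.1],[[0.22,-0.81,0],[0,0,0],-0.1],[[0.22,-0.81,0],[0,0,0],-0.1],[[0.22,-0.81,0],[0,0,0],-0.1],[[0.22,-0.81,0],[0,0,0],-0.1],[[0.22,-0.81,0],[0,0,0],-0.1],[[0.22,-0.82,0],[0,0,0],-0.1],[[0,0,0],[0,0,0],-0.1]]'
python3 -m pendant '[[[0,0,0],[0,0,0],-0.1],[[0,0,-0.5],[0,0,0],-0.1],[[0,0,-1],[0,0,0],-0.1],[[0,0,-0.8],[0,0,0],-0.1],[[0,0,-0.3],[0,0,0],-0.1],[[0,0,0],[0,0,0],-1],[[0,0,0],[0,0,0],-1],[[0,0,0],[0,0,0],-1],[[0,0,0],[0,0,0],-1],[[0,0,0],[0,0,0],-1]]'
```

```text
time: 17.95
tool_pos: [620.8, -226.3, 197.2]
tcp_rot: [3.139, 0.003, 1.676]
contact_force: [-0.5, 0.0, -0.3]
grip_width: 41.4
finger_force: 0.0
time: 18.78
tool_pos: [619.5, -221.2, 119.7]
tcp_rot: [-3.141, 0.001, 1.68]
contact_force: [-5.0, 1.2, 4.1]
grip_width: 17.4
finger_force: 30.0
```

```bash
python3 -m pendant '[[[-0.102,-0.158,0],[0,0,0],-1],[[-0.102,-0.158,0],[0,0,0],-1],[[-0.136,-0.13,0],[0,0,0],-1],[[-0.136,-0.13,0],[0,0,0],-1],[[0,0,0],[0,0,0],-1],[[0,0,0],[0,0,0],-1],[[0,0,0],[0,0,0],-1],[[0,0,0],[0,0,0],-0.1],[[0,0,0],[0,0,0],-0.1],[[0,0,0],[0,0,0],-0.1]]'
python3 -m pendant '[[[0,0,0],[0,0,0],-0.1],[[0,0,0.3],[0,0,0],-0.1],[[0,0,0.8],[0,0,0],-0.1],[[0,0,1],[0,0,0],-0.1],[[0,0,0.5],[0,0,0],-0.1],[[-0.16,0.81,0],[0,0,0],-0.1],[[-0.16,0.81,0],[0,0,0],-0.1],[[-0.16,0.81,0],[0,0,0],-0.1],[[-0.16,0.81,0],[0,0,0],-0.1],[[-0.16,0.81,0],[0,0,0],-0.1]]'
python3 -m pendant '[[[-0.1,0.81,0],[0,0,0],-0.1],[[0,0.6,0],[0,0,0],-0.1],[[0,0,-0.9],[0,0,0],-0.1],[[0,0,-0.9],[0,0,0],-0.1],[[0,0,-0.7],[0,0,0],-0.1],[[0,0,0],[0,0,0],-0.1],[[0,0,0],[0,0,0],-0.1],[[0,0,0],[0,0,0],-0.1],[[0,0,0],[0,0,0],-0.1],[[0,0,0],[0,0,0],-0.1]]'
python3 - <<'E'
from h import *
p=bot.camera_params("wrist");im=bot.capture("wrist")
q=[562.12,-91.93,.098];c,s=np.cos(q[2]),np.sin(q[2])
W=lambda x,y,z:(q[0]+c*x-s*y,q[1]+s*x+c*y,z)
u,v=[int(round(t)) for t in proj("wrist",W(20,90,46),p)];u0,v0=max(u-75,0),max(v-55,0);print(u0,v0)
cv2.imwrite("pics/w2.png",cv2.resize(im[v0:v0+110,u0:u0+150],None,fx=5,fy=5,interpolation=cv2.INTER_CUBIC))
E
```

```text
time: 19.62
tool_pos: [605.5, -238.5, 117.7]
tcp_rot: [-3.141, 0.0, 1.68]
contact_force: [0.3, 0.1, -0.3]
grip_width: 32.7
finger_force: 0.0
time: 20.45
tool_pos: [581.3, -116.0, 196.4]
tcp_rot: [3.141, 0.0, 1.679]
contact_force: [0.8, -0.1, -0.1]
grip_width: 41.3
finger_force: 0.0
time: 21.28
tool_pos: [579.5, -75.0, 122.4]
tcp_rot: [3.139, 0.001, 1.68]
contact_force: [-0.0, -0.1, -0.8]
grip_width: 41.4
finger_force: 0.0
180 54
```

View pics/w2.png

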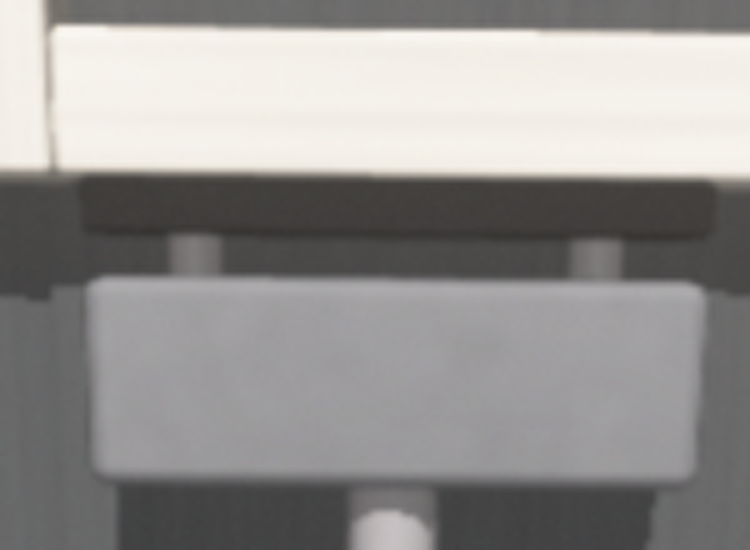

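The gap behind the pad is now rows 236–279, or 6.1 mm, so the pad is pressed about 5.9 mm and the frame is still square. I'll retreat upward and hand in.

```bash
python3 -m pendant '[[[0,0,0.6],[0,0,0],-0.1],[[0,0,0.9],[0,0,0],-0.1],[[0,0,0.9],[0,0,0],-0.1],[[0,0,0.6],[0,0,0],-0.1],[[0,0,0],[0,0,0],-0.1],[[0,0,0],[0,0,0],-0.1],[[0,0,0],[0,0,0],-0.1],[[0,0,0],[0,0,0],-0.1],[[0,0,0],[0,0,0],-0.1],[[0,0,0],[0,0,0],-0.1]]'
python3 -c "
from plant import bot
print(bot.close_job())"
```

```text
time: 22.17
tool_pos: [578.3, -74.6, 209.8]
tcp_rot: [-3.14, -0.001, 1.68]
contact_force: [-0.2, 0.4, -0.0]
grip_width: 41.5
finger_force: 0.0
the job is handed in; nothing more can be done
None
```

The job is handed in at 22 s: the frame lies flush along the side fence and nipped against the end fence, the pad is pressed back about 5.9 of 12 mm, and the arm is clear of everything; no verdict came back.

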